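# Snap the deburring roller into its stand

### The arm

A 6-joint arm with a two-finger parallel gripper is mounted at the origin on a cart in front of the work surface, level with it; the furniture and walls round the work are solid. World frame = base frame: x ahead of the robot, y to its left, z up, the work surface at z = 0. Lengths are in m, angles in rad, forces in N, time in s.
With the tool pointing down it reaches from about 0.35 to 0.775 m from the base axis. Payload 5.5 kg.
Tool frame: the origin (TCP) lies at the very end of the fingers, on their centre line; the grasp point (between the pads) lies 19 mm behind it; z points along the fingers, y is the line along which they close (so a half turn about z gives the same grasp; the last joint's range is limited). The gripper opens to 85 mm and grips with 20 to 120 N. Pads are 22 mm wide; open, the fingers measure 114 mm over their backs; the gripper's body (76 mm by 85 mm) begins 54 mm behind the grasp point. The pads swing forward as they close: fully open they stand 13 mm farther back than shut.
Start: joints at [1.071, 0.313, 0.046, 1.304, 0, 1.431], TCP at [0.202, 0.538, 0.231] pointing down, gripper open.
Joint ranges: [-2.76, 2.76], [-0.86, 1.69], [-1.03, 1.26], [-2.2, 2.34], [-1.47, 1.5], [-3.14, 3.14]. Speed limits (rad/s): [2.57, 2.57, 3.14, 3.14, 3.14, 3.14].

### API

Orientations are given as a unit quaternion [w, x, y, z].
In Python, from workcell import env, imaging, ticket gives the robot as it stands. The module is installed in compiled form; this text tells all that it offers.
- The arm moves only by the tool apply_moves, never from a script. Its argument "rows" is a list of rows, each an object with "xyz": the shift along the tool's x, y, z in mm, a list of three; "turn": the turn, a rotation vector about the tool's x, y, z in rad, a list of three; "grip": the opening, from 0 (shut) to 1 (fully open). A call has 1 to 12 rows; each row is the pose to reach, as a shift and turn from the pose commanded when the call began, along the tool's axes at that moment; what a row does not reach only later rows make up. A row lasts 1/12 s, in which the tool goes at most 41.7 mm and 7.16 degrees, less where a joint would pass 70% of its speed; a pose out of reach is approached as far as the arm can. A call with a gripper value outside its range is refused whole. The fingers move at their own pace and stop on an object; "force" is the grip in N (left out, the last holds). Time passes only in rows, so rows that repeat a pose let the fingers close. It gives the time, the measured TCP pose, the force, the opening and the grip force at its end, in the units of the state.
- env.get_state(): the state, without advancing time (a new reading comes with each control period).
- imaging.read_camera(name): name is "side" or "top" or "wrist"; returns a dict with "color" (400x640x3 uint8, blue, green, red), "z_map" (400x640 float32, m along the optical axis (not along the pixel's ray), 0 where there is no reading), "camera_matrix" (3x3 intrinsics, pixels), "view" (4x4, takes a point from world to camera coordinates). Camera axes: x right, y down, z forward; pixel columns grow to the right and rows downward; lengths in m; the calibration is good to about 2 mm. A picture is of the moment at which its call begins.
- ticket.hand_in(): hands the job in; it is judged then, once.
The state is a dict: "clock": time; "joint_pos": joint angles; "qvel": joint speeds; "tau": joint torques, N m; "tcp_pos": TCP position; "orientation": TCP orientation; "wrist_force": force on the tool from outside, world axes, zero at the start; "ft_torque": the same for the moment, N m; "finger_gap": finger opening in m; "grip_force": force on a finger pad.
Only numpy, scipy, OpenCV 4.12 (cv2) and the standard library are available. Lean on these libraries where they do the work, as an engineer would, in place of code of your own. Each camera call takes 0.05 s, during which the arm holds its last target. There are 200 camera calls.

### The job

Lift the deburring roller out of its wooden cradle and fit it in the deburring stand with its gear end over the drive pinion: lower the axle into both slots together and press it past the spring balls until both ends sit level on the slot floors, wherever the height adjuster has put them. Press firmly but do not force it, do not knock the oil bottle over, and let go.

Things in the scene. Friction and masses are not known exactly. Their poses are not given: they have to be found in the camera images.
- deburring_roller: Dark red, rough, grippy drum, 52 mm diameter, 60 mm long, fixed on the middle of a 12 mm steel axle 149 mm long. Origin: centre of drum and axle; y axis along the axle to the gear end. White 35 mm gear at y 34 to 44 mm, 20 mm collars ending at y = +-48.5, black 18 mm end caps on |y| 63.5 to 74.5; the bare axle between (y = +-56) goes into the slots. 0.24 to 0.44 kg. Starts level in the cradle.
- gear_end (a point): End face of the roller's axle at the gear end, 74.5 mm from the roller's origin along its y axis.
- wooden_cradle: Fixed wooden rest with two V notches: base 64 x 150 x 14 mm, uprights 62 mm high and 12 mm thick at its y = +-56 mm. It carries the roller's axle 56 mm above the bench, along its own y axis. Origin: centre of the underside, z up.
- deburring_stand: Fixed dark blue motor base 140 (x) x 176 (y) x 32 mm, two pairs of guide posts 108 mm high at y = +-56, black drive pinion on the +y side: the roller's gear end belongs on +y. Origin: centre of the underside, z up, front with switch and knob at -x. Only a 20 mm wide cross bar lies between the posts above 32 mm: room for fingers beside the drum. Drum goes between the blocks, end caps outside.
- left_slot (a point): Point of the stand at x 0, y +56, z 102 mm. Here a steel seat block, 52 mm (x) by 10 mm (y), stands between the posts: a slot 15 mm wide in x, open above, 30 mm deep, its top 8 mm flared to 31 mm; axial play of the axle +-2.5 mm. A height slide, set earlier and firm, puts both blocks alike 0 to 20 mm up: top 102 to 122, floor 72 to 92 mm over the bench; setting not reported, feel for it.
- right_slot (a point): The same at y -56 mm for the other end. In each slot two damped spring balls stop the axle, centre 20 mm above the slot floor. About 11 to 13 N per end passes them (17 to 23 N on mid-drum, or 13 to 18 N near one drum end for that side): below 13 mm they snap it down and hold it on the floor, centre 6 mm above it (78 to 98 mm over the bench). Weight or a drop does not pass them.
- oil_bottle: Cream plastic oil bottle with a red spout, 50 mm diameter, 150 mm high, standing loose on the bench behind the stand. Origin: centre of its underside, z up.

How it is judged:
By the outcome, as a careful person would: the job done as asked, in the order asked, and still so for the second after the job is handed in, with the robot touching nothing.
It also fails if it takes over 42 s, if anything falls off the work surface, if the arm or the gripper's body presses on something with over 40 N, if the wrist force passes 120 N, or if a joint passes its speed limit or range.

## Working session

There is one attempt and no reset: what is moved stays moved. The work goes in short steps, Python scripts to look and compute and a tool call to move; the robot and the scene stay as the last step left them, time stands still between calls to the robot, and variables do not carry over. Pictures are saved under pics/ and viewed, at most 10 in all, crops included, and the job is handed in when it is done.

Besides the shell and the picture viewer there is one more tool, called after "Call:" as name(argument=value, ...), one argument or row to a line, values as JSON. apply_moves: Moves the arm, as the interface text tells. Its arguments: {"type":"object","properties":{"rows":{"type":"array"},"force":{"type":"number"}},"required":["rows"]}

```bash
mkdir -p pics
cat > h.py <<'E'
import numpy as np, cv2
from workcell import env, imaging, ticket
def cam(n):
    r=imaging.read_camera(n); z=r["z_map"]; K=np.array(r["camera_matrix"]); V=np.array(r["view"])
    v,u=np.indices(z.shape); P=np.stack([(u-K[0,2])/K[0,0]*z,(v-K[1,2])/K[1,1]*z,z],-1)
    W=(P-V[:3,3])@V[:3,:3]; W[z==0]=np.nan
    return r["color"],W,K,V
E
python3 - <<'E'
from h import *
for n in("top","side"):
    c,W,K,V=cam(n); cv2.imwrite(f"pics/{n}0.png",c); np.savez(f"{n}0.npz",c=c,W=W,K=K,V=V); print(n,-V[:3,:3].T@V[:3,3],V[2,:3])
print(env.get_state())
E
```

```text
top [ 0.43767579 -0.01322969  1.15726751] [ 0.15146157 -0.00291353 -0.98845885]
side [0.39814055 0.78325689 0.5075959 ] [ 0.21843383 -0.86226018 -0.45693986]
{'clock': 0.1, 'joint_pos': array([ 1.07139125e+00,  3.13923235e-01,  4.50745617e-02,  1.30360705e+00,
       -1.37186596e-05,  1.43120620e+00]), 'qvel': array([ 0.00056396, -0.00017268,  0.00196979, -0.00076858, -0.00142637,
       -0.00040131]), 'tau': array([ 4.07022293e-03, -4.81725490e+01,  2.99243939e+01,  1.26292370e-02,
       -7.19145532e-05,  1.72154625e-05]), 'tcp_pos': array([0.20223958, 0.53776081, 0.23049185]), 'orientation': array([-2.54087366e-04,  1.78938476e-01,  9.83859916e-01, -7.89864283e-04]), 'wrist_force': array([-0.15759456,  0.38212498, -0.20177805]), 'ft_torque': array([-0.01253469, -0.01533207, -0.07450675]), 'grip_force': 0.0, 'finger_gap': 0.08515528492457307}
```

View pics/top0.png

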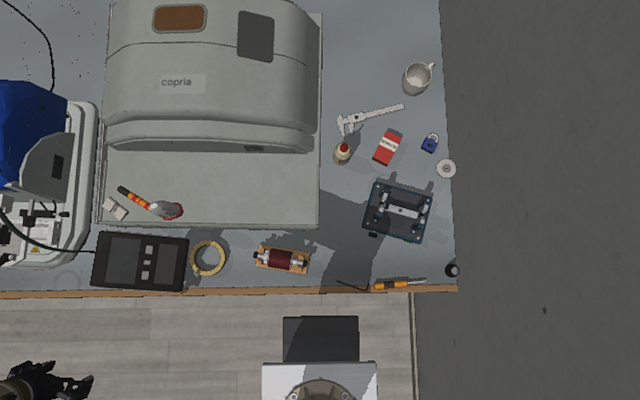

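View pics/side0.png

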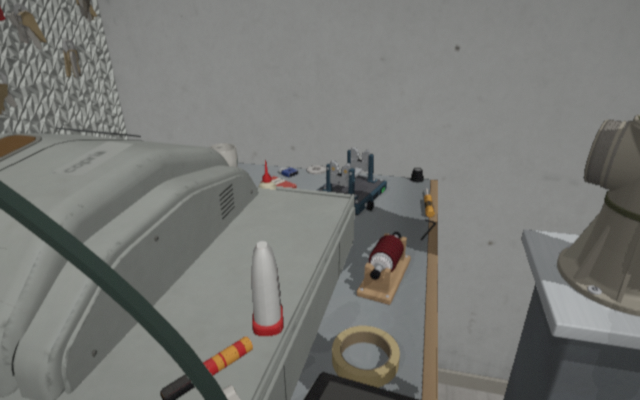

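Run:
```python
import numpy as np,cv2
t=np.load("top0.npz");s=np.load("side0.npz")
a=cv2.resize(t["c"][230:285,235:325],(800,489),interpolation=cv2.INTER_CUBIC)[:290*2]
b=cv2.resize(t["c"][170:250,350:450],(400,320),interpolation=cv2.INTER_CUBIC)
c=cv2.resize(s["c"][140:310,310:450],(400,486),interpolation=cv2.INTER_CUBIC)
o=np.zeros((600,800,3),np.uint8); o[:244,:400]=cv2.resize(a,(400,244));o[250:570,:400]=b;o[:486,400:]=c
cv2.imwrite("pics/crop1.png",o)
W=t["W"];c=t["c"].astype(int)
def rep(m,n):
    P=W[m]; print(n,len(P),np.nanmedian(P,0).round(4),np.nanmin(P,0).round(3),np.nanmax(P,0).round(3))
    return P
v,u=np.indices(W.shape[:2])
box=lambda a,b,c_,d:(u>=a)&(u<b)&(v>=c_)&(v<d)
red=(c[...,2]>c[...,1]*1.7)&(c[...,2]>c[...,0]*1.5)&box(255,310,240,275)&(W[...,2]>.06)
P=rep(red,"drum");q=P[:,:2]-P[:,:2].mean(0);print(np.linalg.svd(q,full_matrices=False)[2],P[:,:2].mean(0))
m=box(245,320,240,280)&(W[...,2]>.045);P=rep(m,"roller all")
m=box(245,320,240,280)&(W[...,2]>.008)&(W[...,2]<.03);P=rep(m,"cradle base");print(cv2.minAreaRect((P[:,:2]*1000).astype(np.float32)))
m=box(355,445,170,250)&(W[...,2]>.025)&(W[...,2]<.04);P=rep(m,"stand base");print(cv2.minAreaRect((P[:,:2]*1000).astype(np.float32)))
m=box(355,445,170,250)&(W[...,2]>.1035)&(W[...,2]<.113);P=rep(m,"posts");print(cv2.minAreaRect((P[:,:2]*1000).astype(np.float32)))
m=box(355,445,170,250)&(W[...,2]>.08);
for y,x in zip(*np.where(m)): print((u[y,x],v[y,x]),(W[y,x]*1000).round().astype(int),t["c"][y,x].tolist(),end=";") if (x+y)%4==0 else 0
m=box(330,357,135,168)&(W[...,2]>.03);rep(m,"bottle")
```

```text
drum 322 [0.4357 0.1043 0.0789] [0.411 0.071 0.061] [0.466 0.134 0.087]
[[-0.27987109 -0.96003759]
 [ 0.96003759 -0.27987109]] [0.43613225 0.10346044]
roller all 763 [0.4403 0.1023 0.07  ] [0.408 0.028 0.047] [0.472 0.173 0.087]
cradle base 423 [0.4405 0.0696 0.0136] [0.398 0.023 0.009] [0.482 0.179 0.03 ]
((439.92205810546875, 100.34478759765625), (149.93885803222656, 63.693458557128906), 79.68756866455078)
stand base 2234 [ 0.5593 -0.2271  0.0315] [ 0.48  -0.335  0.025] [ 0.658 -0.132  0.04 ]
((560.0679321289062, -229.7645721435547), (176.0315399169922, 157.53219604492188), 72.86104583740234)
posts 136 [ 0.5614 -0.2318  0.1083] [ 0.516 -0.3    0.104] [ 0.62  -0.162  0.113]
((568.1260986328125, -231.7237548828125), (125.03592681884766, 75.50157928466797), 72.93144989013672)
(np.int64(387), np.int64(189)) [ 620 -191  108] [47, 43, 41];(np.int64(386), np.int64(190)) [ 617 -188  110] [76, 63, 45];(np.int64(385), np.int64(191)) [ 615 -186  107] [44, 37, 27];(np.int64(384), np.int64(192)) [ 611 -182  114] [77, 73, 68];(np.int64(388), np.int64(192)) [ 612 -194  108] [51, 44, 36];(np.int64
[... 4405 characters left out ...]
 44];(np.int64(421), np.int64(223)) [ 527 -279  105] [108, 106, 105];(np.int64(416), np.int64(224)) [ 527 -271   80] [42, 41, 37];(np.int64(420), np.int64(224)) [ 524 -275  109] [61, 51, 35];(np.int64(419), np.int64(225)) [ 522 -272  110] [77, 64, 44];(np.int64(423), np.int64(225)) [ 521 -283  109] [55, 46, 34];(np.int64(418), np.int64(226)) [ 519 -270  107] [77, 64, 46];(np.int64(422), np.int64(226)) [ 519 -281  106] [81, 71, 55];(np.int64(417), np.int64(227)) [ 517 -270   96] [47, 41, 31];(np.int64(421), np.int64(227)) [ 516 -278  106] [79, 65, 45];(np.int64(420), np.int64(228)) [ 515 -278   94] [53, 44, 33];bottle 308 [ 0.7304 -0.0749  0.0854] [ 0.714 -0.101  0.03 ] [ 0.762 -0.052  0.151]
```

View pics/crop1.png

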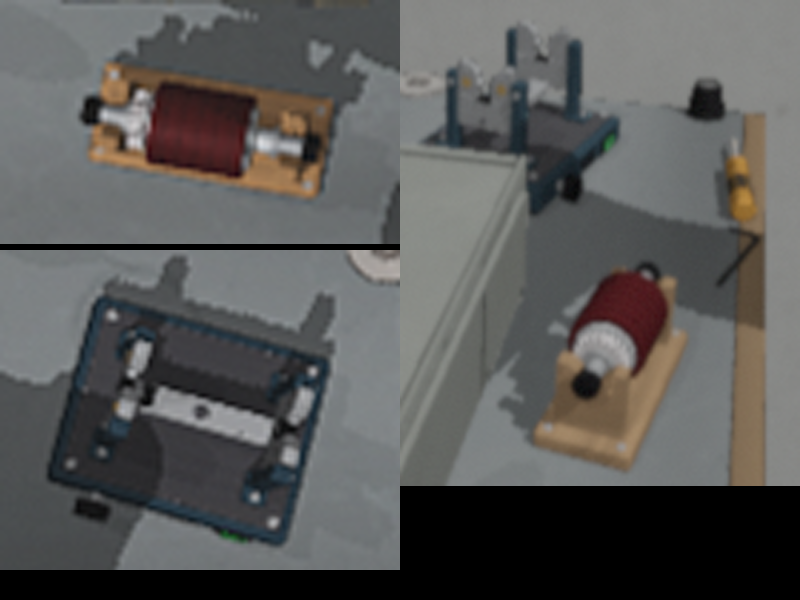

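```bash
cat >> h.py <<'E'
from scipy.spatial.transform import Rotation as R
def goal(xyz,yaw):
    "tool y along world yaw (deg), pointing down; prints shift mm and turn"
    s=env.get_state(); q=s["orientation"]; r=R.from_quat([q[1],q[2],q[3],q[0]])
    a=np.radians(yaw); y=np.array([np.cos(a),np.sin(a),0]); z=np.array([0,0,-1.])
    t=R.from_matrix(np.stack([np.cross(y,z),y,z],1))
    print("t",s["clock"],"tcp",s["tcp_pos"].round(4),"shift",(r.inv().apply(np.array(xyz)-s["tcp_pos"])*1000).round(1),"turn",(r.inv()*t).as_rotvec().round(4),
      "F",s["wrist_force"].round(1),"j",s["joint_pos"].round(2))
E
python3 - <<'E'
from h import *
goal([.440,.1003,.16],-10.3)
t=np.load("top0.npz");W=t["W"]
for x in (.46,.48,.5,.52,.54,.56):
  print(x,[ (lambda m: np.nanmax(W[...,2][m]).round(3) if m.any() else None)((abs(W[...,0]-x)<.01)&(abs(W[...,1]-y)<.01)) for y in (0,.03,.06,.1,.14,.18,.22)])
E
```

```text
t 0.1 tcp [0.2022 0.5378 0.2305] shift [-376.6 -325.6   70.9] turn [-1.5000e-03  1.0000e-03  1.3907e+00] F [-0.2  0.4 -0.2] j [ 1.07  0.31  0.05  1.3  -0.    1.43]
0.46 [np.float64(0.006), np.float64(0.018), np.float64(0.068), np.float64(0.083), np.float64(0.075), np.float64(0.067), np.float64(0.005)]
0.48 [np.float64(0.003), np.float64(0.004), np.float64(0.005), np.float64(0.016), np.float64(0.017), np.float64(0.01), np.float64(0.004)]
0.5 [np.float64(0.003), np.float64(0.004), np.float64(0.003), np.float64(0.004), np.float64(0.006), np.float64(0.004), np.float64(0.004)]
0.52 [np.float64(0.122), np.float64(0.124), np.float64(0.123), np.float64(0.123), np.float64(0.123), np.float64(0.122), np.float64(0.122)]
0.54 [np.float64(0.123), np.float64(0.116), np.float64(0.116), np.float64(0.117), np.float64(0.12), np.float64(0.123), np.float64(0.123)]
0.56 [np.float64(0.124), np.float64(0.118), np.float64(0.117), np.float64(0.119), np.float64(0.118), np.float64(0.117), np.float64(0.117)]
```

Call:
apply_moves(
  rows=[
    {"xyz": [-31, -27, 2], "turn": [0, 0, 0.116], "grip": 1},
    {"xyz": [-63, -54, 5], "turn": [0, 0, 0.232], "grip": 1},
    {"xyz": [-94, -81, 8], "turn": [0, 0, 0.348], "grip": 1},
    {"xyz": [-126, -108, 10], "turn": [0, 0, 0.464], "grip": 1},
    {"xyz": [-157, -136, 13], "turn": [0, 0, 0.58], "grip": 1},
    {"xyz": [-188, -163, 15], "turn": [0, 0, 0.695], "grip": 1},
    {"xyz": [-220, -190, 18], "turn": [0, 0, 0.811], "grip": 1},
    {"xyz": [-251, -217, 20], "turn": [0, 0, 0.927], "grip": 1},
    {"xyz": [-282, -244, 23], "turn": [0, 0, 1.043], "grip": 1},
    {"xyz": [-314, -271, 26], "turn": [0, 0, 1.159], "grip": 1},
    {"xyz": [-345, -298, 28], "turn": [0, 0, 1.275], "grip": 1},
    {"xyz": [-377, -326, 31], "turn": [0, 0, 1.391], "grip": 1},
  ],
)

```text
clock: 1.1
tcp_pos: [0.4405, 0.0992, 0.2002]
orientation: [-0.0, 0.77, 0.638, 0.0]
wrist_force: [1.5, 1.1, -0.3]
finger_gap: 0.0858
grip_force: 0.0
```

Run:
```python
from h import *
goal([.440,.1003,.037],-10.3)
c,W,K,V=cam("wrist"); cv2.imwrite("pics/w1.png",c)
c=c.astype(int); np.savez("w1.npz",c=c,W=W,K=K,V=V)
goal([.440,.1003,.037],-10.3)
red=(c[...,2]>c[...,1]*1.7)&(c[...,2]>c[...,0]*1.5)&(W[...,2]>.06)&(W[...,2]<.1)&(abs(W[...,0]-.44)<.06)
P=W[red];print(len(P),P.min(0),P.max(0))
m=cv2.minAreaRect((P[:,:2]*1000).astype(np.float32));print(m)
m=(W[...,2]>.008)&(W[...,2]<.02)&(abs(W[...,0]-.44)<.07)&(abs(W[...,1]-.1)<.11);P=W[m];print(len(P),cv2.minAreaRect((P[:,:2]*1000).astype(np.float32)))
```

```text
t 1.1 tcp [0.4405 0.0992 0.2002] shift [  0.9  -0.7 163.2] turn [ 0.0001 -0.0003 -0.006 ] F [ 1.5  1.1 -0.3] j [ 0.04  0.09 -0.31  1.17  0.    1.8 ]
t 1.15 tcp [0.4444 0.0932 0.1996] shift [  6.6  -6.3 162.6] turn [ 0.0033  0.0036 -0.0183] F [ 4.3 -4.1 -0.1] j [ 0.03  0.09 -0.31  1.17 -0.    1.8 ]
3219 [0.41151801 0.07059713 0.06017162] [0.4629182  0.13522971 0.082886  ]
((439.6538391113281, 102.67224884033203), (59.636375427246094, 48.85799026489258), 80.21827697753906)
1935 ((440.29052734375, 101.98892211914062), (148.78131103515625, 64.01345825195312), 79.56922149658203)
```

View pics/w1.png

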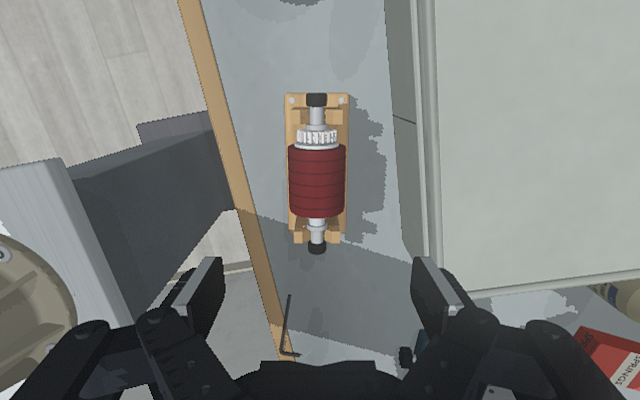

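Call:
apply_moves(
  rows=[
    {"xyz": [2, 0, 15], "turn": [0, 0, 0], "grip": 1},
    {"xyz": [2, 0, 35], "turn": [0, 0, 0], "grip": 1},
    {"xyz": [2, 0, 60], "turn": [0, 0, 0], "grip": 1},
    {"xyz": [2, 0, 85], "turn": [0, 0, 0], "grip": 1},
    {"xyz": [2, 0, 95], "turn": [0, 0, 0], "grip": 1},
    {"xyz": [2, 0, 100], "turn": [0, 0, 0], "grip": 1},
    {"xyz": [2, 0, 100], "turn": [0, 0, 0], "grip": 1},
  ],
)

```text
clock: 1.73
tcp_pos: [0.4392, 0.1033, 0.0991]
orientation: [-0.001, 0.768, 0.641, -0.001]
wrist_force: [-0.1, 0.8, 0.9]
finger_gap: 0.0858
grip_force: 0.0
```

Run:
```python
from h import *
goal([.440,.102,.034],-10.2)
```

```text
t 1.7333 tcp [0.4392 0.1033 0.0991] shift [-1.1  1.2 65.1] turn [-0.0028  0.0006 -0.0015] F [-0.1  0.8  0.9] j [ 0.05  0.17 -0.49  0.92  0.    1.8 ]
```

Call:
apply_moves(
  rows=[
    {"xyz": [-1, 1, 15], "turn": [0, 0, 0], "grip": 1},
    {"xyz": [-1, 1, 35], "turn": [0, 0, 0], "grip": 1},
    {"xyz": [-1, 1, 52], "turn": [0, 0, 0], "grip": 1},
    {"xyz": [-1, 1, 62], "turn": [0, 0, 0], "grip": 1},
    {"xyz": [-1, 1, 65], "turn": [0, 0, 0], "grip": 1},
    {"xyz": [-1, 1, 65], "turn": [0, 0, 0], "grip": 1},
    {"xyz": [-1, 1, 65], "turn": [0, 0, 0], "grip": 0.4},
    {"xyz": [-1, 1, 65], "turn": [0, 0, 0], "grip": 0.3},
    {"xyz": [-1, 1, 65], "turn": [0, 0, 0], "grip": 0.3},
    {"xyz": [-1, 1, 65], "turn": [0, 0, 0], "grip": 0.3},
    {"xyz": [-1, 1, 65], "turn": [0, 0, 0], "grip": 0.3},
  ],
  force=80,
)

```text
clock: 2.65
tcp_pos: [0.4402, 0.1025, 0.0364]
orientation: [-0.001, 0.768, 0.641, -0.0]
wrist_force: [-5.7, 1.7, 9.5]
finger_gap: 0.0501
grip_force: 81.1
```

Run:
```python
from h import *
goal([.440,.102,.20],-10.2); goal([.5684,-.2323,.20],-17.1)
```

```text
t 2.65 tcp [0.4402 0.1025 0.0364] shift [  -0.4   -0.4 -163.6] turn [-0.0014 -0.0008 -0.0018] F [-5.7  1.7  9.5] j [ 0.05  0.24 -0.57  0.76  0.    1.8 ]
t 2.65 tcp [0.4402 0.1025 0.0364] shift [-306.3  185.7 -164.1] turn [-0.0015 -0.0007  0.1187] F [-5.7  1.7  9.5] j [ 0.05  0.24 -0.57  0.76  0.    1.8 ]
```

Call:
apply_moves(
  rows=[
    {"xyz": [0, 0, -4], "turn": [0, 0, 0], "grip": 0.3},
    {"xyz": [0, 0, -10], "turn": [0, 0, 0], "grip": 0.3},
    {"xyz": [0, 0, -20], "turn": [0, 0, 0], "grip": 0.3},
    {"xyz": [0, 0, -35], "turn": [0, 0, 0], "grip": 0.3},
    {"xyz": [0, 0, -55], "turn": [0, 0, 0], "grip": 0.3},
    {"xyz": [0, 0, -78], "turn": [0, 0, 0], "grip": 0.3},
    {"xyz": [0, 0, -102], "turn": [0, 0, 0], "grip": 0.3},
    {"xyz": [0, 0, -126], "turn": [0, 0, 0], "grip": 0.3},
    {"xyz": [0, 0, -146], "turn": [0, 0, 0], "grip": 0.3},
    {"xyz": [0, 0, -158], "turn": [0, 0, 0], "grip": 0.3},
    {"xyz": [0, 0, -164], "turn": [0, 0, 0], "grip": 0.3},
    {"xyz": [0, 0, -164], "turn": [0, 0, 0], "grip": 0.3},
  ],
)

```text
clock: 3.65
tcp_pos: [0.4422, 0.102, 0.2009]
orientation: [0.001, 0.768, 0.641, 0.001]
wrist_force: [-0.1, 0.9, -3.8]
finger_gap: 0.0501
grip_force: 83.6
```

Run:
```python
from h import *
c,W,K,V=cam("wrist"); cv2.imwrite("pics/w2.png",c)
c=c.astype(int); np.savez("w2.npz",c=c,W=W,K=K,V=V)
goal([.5684,-.2323,.20],-17.1); print(env.get_state()["ft_torque"])
```

```text
t 3.7 tcp [0.4416 0.102  0.1997] shift [-3.061e+02  1.847e+02 -2.000e-01] turn [ 0.0011 -0.0003  0.1184] F [-0.2  0.9 -3.6] j [ 0.05  0.09 -0.31  1.17 -0.    1.8 ]
[ 0.05477744  0.00771008 -0.00107515]
```

View pics/w2.png

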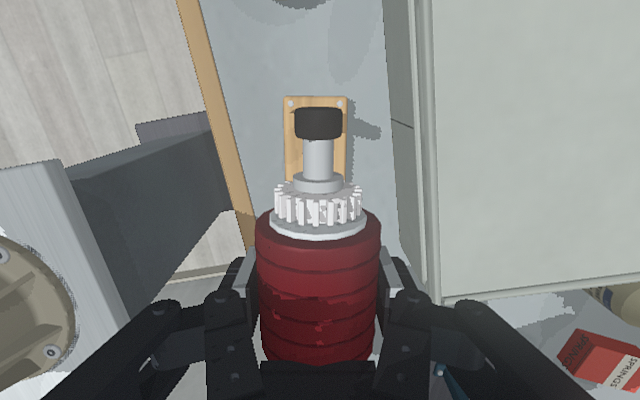

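Run:
```python
from h import *
d=np.load("w2.npz");W=d["W"]
s=env.get_state();q=s["orientation"];r=R.from_quat([q[1],q[2],q[3],q[0]])
T=r.inv().apply((W-s["tcp_pos"]).reshape(-1,3)).reshape(W.shape)*1000
for v in list(range(105,245,6))+[260,290,320,350]:
    row=T[v,250:390]; ok=~np.isnan(row[:,0])&(row[:,2]<15)&(abs(row[:,1])<27); 
    if ok.sum()<3: continue
    p=row[ok]; i=p[:,2].argmin(); n=np.abs(p[:,2]-p[i,2])<2
    print(v,ok.sum(),"x",p[i,0].round(1),"ymin/max",p[:,1].min().round(1),p[:,1].max().round(1),"top z",np.percentile(p[:,2],5).round(1))
```

```text
111 48 x 73.3 ymin/max -7.8 9.5 top z -28.6
117 49 x 71.4 ymin/max -8.3 9.5 top z -28.7
123 48 x 69.3 ymin/max -7.8 9.6 top z -28.9
129 48 x 67.3 ymin/max -7.9 9.7 top z -28.8
135 44 x 65.3 ymin/max -7.5 8.8 top z -28.5
141 31 x 62.7 ymin/max -4.9 6.3 top z -26.3
147 31 x 60.6 ymin/max -5.0 6.3 top z -26.0
153 31 x 58.4 ymin/max -5.0 6.4 top z -26.5
159 31 x 56.2 ymin/max -5.1 6.4 top z -26.0
165 30 x 54.0 ymin/max -5.0 6.5 top z -25.8
171 36 x 51.6 ymin/max -6.7 7.7 top z -26.0
177 51 x 49.5 ymin/max -8.9 10.4 top z -25.9
183 73 x 48.2 ymin/max -15.6 15.6 top z -30.0
189 88 x 45.8 ymin/max -16.9 17.6 top z -29.5
195 88 x 43.7 ymin/max -16.2 17.1 top z -30.2
201 85 x 43.5 ymin/max -15.8 17.9 top z -36.3
207 89 x 41.6 ymin/max -19.1 20.9 top z -37.1
213 111 x 39.4 ymin/max -22.9 24.7 top z -36.7
219 122 x 37.3 ymin/max -24.7 25.6 top z -36.7
225 126 x 34.8 ymin/max -24.5 26.3 top z -35.1
231 125 x 33.0 ymin/max -23.4 24.5 top z -37.6
237 126 x 31.6 ymin/max -24.0 24.6 top z -39.5
243 126 x 30.4 ymin/max -24.0 25.9 top z -42.2
260 128 x 26.0 ymin/max -26.8 26.9 top z -45.4
290 139 x 13.9 ymin/max -24.8 26.6 top z -45.5
320 132 x 16.6 ymin/max -25.1 26.9 top z -45.5
350 123 x 18.1 ymin/max -22.6 24.5 top z -77.2
```

Call:
apply_moves(
  rows=[
    {"xyz": [-9, 5, 0], "turn": [0, 0, 0.004], "grip": 0.3},
    {"xyz": [-29, 17, 0], "turn": [0, 0, 0.011], "grip": 0.3},
    {"xyz": [-59, 36, 0], "turn": [0, 0, 0.023], "grip": 0.3},
    {"xyz": [-92, 56, 0], "turn": [0, 0, 0.036], "grip": 0.3},
    {"xyz": [-125, 75, 0], "turn": [0, 0, 0.048], "grip": 0.3},
    {"xyz": [-158, 95, 0], "turn": [0, 0, 0.061], "grip": 0.3},
    {"xyz": [-191, 115, 0], "turn": [0, 0, 0.074], "grip": 0.3},
    {"xyz": [-224, 135, 0], "turn": [0, 0, 0.087], "grip": 0.3},
    {"xyz": [-255, 154, 0], "turn": [0, 0, 0.099], "grip": 0.3},
    {"xyz": [-280, 169, 0], "turn": [0, 0, 0.108], "grip": 0.3},
    {"xyz": [-297, 179, 0], "turn": [0, 0, 0.115], "grip": 0.3},
    {"xyz": [-306, 185, 0], "turn": [0, 0, 0.118], "grip": 0.3},
  ],
)

```text
clock: 4.7
tcp_pos: [0.5682, -0.2355, 0.1969]
orientation: [-0.001, 0.805, 0.593, -0.001]
wrist_force: [1.5, -0.6, -4.1]
finger_gap: 0.0498
grip_force: 83.7
```

Call:
apply_moves(
  rows=[
    {"xyz": [0, 0, 0], "turn": [0, 0, 0], "grip": 0.3},
    {"xyz": [0, 0, 0], "turn": [0, 0, 0], "grip": 0.3},
    {"xyz": [0, 0, 0], "turn": [0, 0, 0], "grip": 0.3},
    {"xyz": [0, 0, 0], "turn": [0, 0, 0], "grip": 0.3},
  ],
)

```text
clock: 5.03
tcp_pos: [0.568, -0.2307, 0.1992]
orientation: [-0.001, 0.804, 0.595, -0.0]
wrist_force: [-0.5, -0.5, -3.0]
finger_gap: 0.0504
grip_force: 83.8
```

Run:
```python
from h import *
goal([.5684,-.2323,.12],-17.1)
o=[]
for n in ("wrist","top","side"):
    c,W,K,V=cam(n); np.savez(n+"3.npz",c=c,W=W,K=K,V=V); o.append(c)
cv2.imwrite("pics/w3.png",o[0])
```

```text
t 5.0333 tcp [ 0.568  -0.2307  0.1992] shift [-1.4  0.9 79.2] turn [-0.001  -0.0005  0.002 ] F [-0.5 -0.5 -3. ] j [-0.52  0.4   0.09  1.26  0.    1.35]
```

View pics/w3.png

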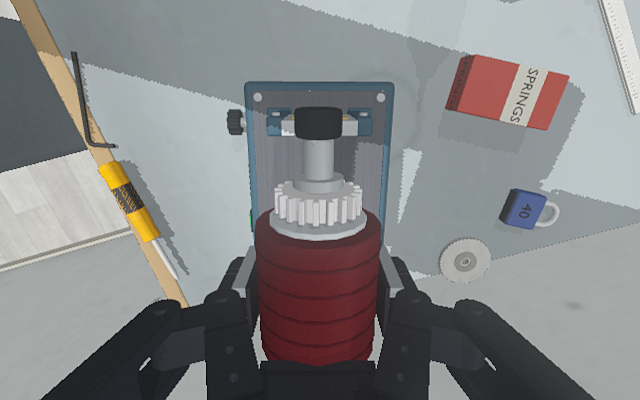

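Run:
```python
from h import *
s=env.get_state();q=s["orientation"];r=R.from_quat([q[1],q[2],q[3],q[0]])
d=np.load("wrist3.npz");W=d["W"]
T=r.inv().apply((W-s["tcp_pos"]).reshape(-1,3)).reshape(W.shape)*1000
L=(abs(T[...,0])<120)&(abs(T[...,1])<110)
m=L&(W[...,2]>.026)&(W[...,2]<.037);P=T[m]
# base edges per bin
for x in (40,50,60,70,80):
    k=abs(P[:,0]-x)<2; print("base x",x,P[k,1].min().round(1) if k.any() else 0,P[k,1].max().round(1) if k.any() else 0)
for y in (-50,-30,0,30,50):
    k=abs(P[:,1]-y)<2; print("base y",y,P[k,0].max().round(1))
m=L&(W[...,2]>.095)&(W[...,2]<.135)&(T[...,0]>45);P=T[m];Z=W[m][:,2]*1000
n,lab,st,cen=cv2.connectedComponentsWithStats(m.astype(np.uint8))
for i in range(1,n):
    if st[i,4]>10:
        k=lab==i; print(st[i],T[k].min(0).round(1),T[k].max(0).round(1),"z",np.percentile(W[k][:,2]*1000,[5,50,95]).round(1))
# top camera: far edge etc
for n in("top",):
    d=np.load(n+"3.npz");W=d["W"];T=r.inv().apply((W-s["tcp_pos"]).reshape(-1,3)).reshape(W.shape)*1000
    m=(abs(T[...,0])<130)&(abs(T[...,1])<110)&(W[...,2]>.026)&(W[...,2]<.037);print(cv2.minAreaRect(T[m][:,:2].astype(np.float32)),T[m].min(0),T[m].max(0))
```

```text
base x 40 -68.6 68.7
base x 50 -86.7 70.0
base x 60 -67.8 69.4
base x 70 -68.4 69.7
base x 80 -68.7 69.9
base y -50 86.1
base y -30 87.0
base y 0 86.2
base y 30 86.2
base y 50 86.2
[266 112  30  24 567] [ 48.5 -37.4  81.5] [ 64.5 -16.2 104.5] z [100.8 107.3 117. ]
[342 112  31  24 608] [48.6 16.1 81.7] [ 64.4  38.6 104.1] z [ 99.9 107.5 117. ]
((28.00472640991211, -8.603302001953125), (116.98590087890625, 156.36489868164062), 0.36209872364997864) [-30.35636159 -86.678153   162.80824555] [ 86.78788694  69.70366204 173.71264028]
```

Call:
apply_moves(
  rows=[
    {"xyz": [-1, 0, 5], "turn": [0, 0, 0.002], "grip": 0.3},
    {"xyz": [-1, 0, 15], "turn": [0, 0, 0.002], "grip": 0.3},
    {"xyz": [-1, 0, 30], "turn": [0, 0, 0.002], "grip": 0.3},
    {"xyz": [-1, 0, 46], "turn": [0, 0, 0.002], "grip": 0.3},
    {"xyz": [-1, 0, 60], "turn": [0, 0, 0.002], "grip": 0.3},
    {"xyz": [-1, 0, 71], "turn": [0, 0, 0.002], "grip": 0.3},
    {"xyz": [-1, 0, 77], "turn": [0, 0, 0.002], "grip": 0.3},
    {"xyz": [-1, 0, 80], "turn": [0, 0, 0.002], "grip": 0.3},
    {"xyz": [-1, 0, 80], "turn": [0, 0, 0.002], "grip": 0.3},
    {"xyz": [-1, 0, 80], "turn": [0, 0, 0.002], "grip": 0.3},
    {"xyz": [-1, 0, 80], "turn": [0, 0, 0.002], "grip": 0.3},
  ],
)

```text
clock: 6.1
tcp_pos: [0.5688, -0.2335, 0.1203]
orientation: [0.001, 0.805, 0.593, 0.0]
wrist_force: [0.4, -0.0, -3.7]
finger_gap: 0.0502
grip_force: 83.8
```

Run:
```python
from h import *
goal([.568,-.2315,.09],-17.1)
s=env.get_state();q=s["orientation"];r=R.from_quat([q[1],q[2],q[3],q[0]])
c,W,K,V=cam("wrist")
T=r.inv().apply((W-s["tcp_pos"]).reshape(-1,3)).reshape(W.shape)*1000
m=(abs(T[...,0])<75)&(abs(T[...,1])<60)&(W[...,2]>.095)&(T[...,0]>45)
n,lab,st,cen=cv2.connectedComponentsWithStats(m.astype(np.uint8))
for i in range(1,n):
    if st[i,4]>20:
        k=lab==i; print(st[i],T[k].min(0).round(1),T[k].max(0).round(1),"z",np.percentile(W[k][:,2]*1000,[5,50,95]).round(1))
cv2.imwrite("pics/w4.png",cv2.resize(c[60:260,200:440],(720,600),interpolation=cv2.INTER_CUBIC))
```

```text
t 6.1 tcp [ 0.5688 -0.2335  0.1203] shift [ 1.6 -1.4 30.3] turn [ 0.0017  0.0002 -0.0015] F [ 0.4 -0.  -3.7] j [-0.52  0.44 -0.04  1.08  0.    1.35]
[ 237  106  159   86 6937] [ 45.  -38.9 -29.5] [74.2 37.2 25.2] z [103.7 117.1 147.4]
```

View pics/w4.png

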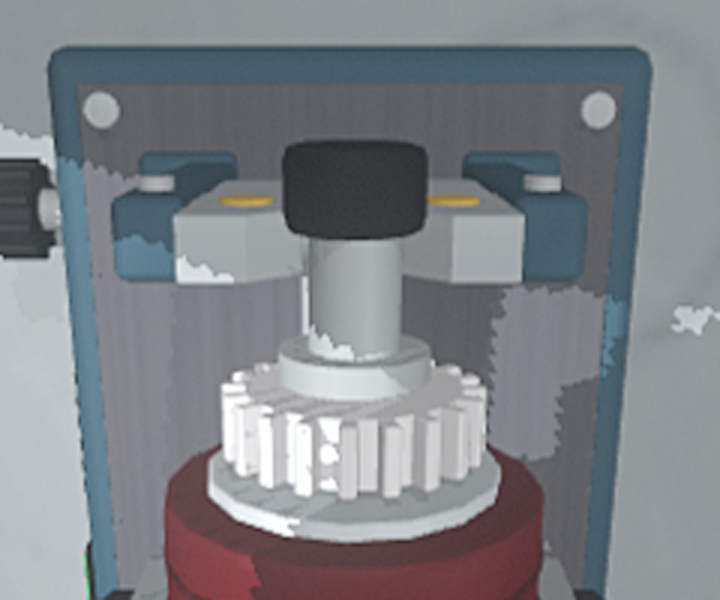

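Call:
apply_moves(
  rows=[
    {"xyz": [0, 0, 0], "turn": [0, 0, 0], "grip": 0.3},
    {"xyz": [0, 0, 0], "turn": [0, 0, 0], "grip": 0.3},
    {"xyz": [0, 0, 0], "turn": [0, 0, 0], "grip": 0.3},
    {"xyz": [0, 0, 0], "turn": [0, 0, 0], "grip": 0.3},
  ],
)

```text
clock: 6.48
tcp_pos: [0.5683, -0.2332, 0.1196]
orientation: [0.0, 0.805, 0.593, 0.0]
wrist_force: [0.3, 0.3, -4.3]
finger_gap: 0.05
grip_force: 83.8
```

```bash
cat > blk.py <<'E'
from h import *
for i in range(3):
    goal([.568,-.2315,.09],-17.1)
    s=env.get_state();q=s["orientation"];r=R.from_quat([q[1],q[2],q[3],q[0]])
    c,W,K,V=cam("wrist")
    T=r.inv().apply((W-s["tcp_pos"]).reshape(-1,3)).reshape(W.shape)*1000
    z=W[...,2]
    b=(z>.1)&(z<.1215)&(T[...,0]>45)&(T[...,0]<70)&(abs(T[...,1])<45)&(abs(T[...,1])>13)
    print("posts+block",T[b].min(0).round(1),T[b].max(0).round(1))
    for sgn in(-1,1):
        k=b&(z>.115)&(T[...,1]*sgn>0); print(sgn,"top",np.percentile(T[k],[3,50,97],axis=0).round(1).tolist(),k.sum())
    a=(z>.12)&(T[...,0]>50)&(T[...,0]<63)&(abs(T[...,1])<9); cp=(z>.12)&(T[...,0]>64)&(T[...,0]<80)&(abs(T[...,1])<13)
    print("axle",T[a][:,1].min(),T[a][:,1].max(),np.percentile(T[a][:,2],5),"cap",T[cp].min(0).round(1),T[cp].max(0).round(1))
E
python3 blk.py
```

```text
t 6.4833 tcp [ 0.5683 -0.2332  0.1196] shift [ 1.5 -0.8 29.6] turn [ 0.0004 -0.     -0.0015] F [ 0.3  0.3 -4.3] j [-0.52  0.44 -0.05  1.08  0.    1.35]
posts+block [ 50.5 -38.4   1.4] [66.4 38.  19.6]
-1 top [[52.8, -25.9, 2.2], [57.5, -20.3, 3.4], [62.2, -14.6, 4.4]] 573
1 top [[52.9, 14.2, 2.1], [57.5, 20.0, 3.4], [62.1, 25.4, 4.4]] 566
axle -5.790051375579357 5.913237140458094 -24.858901618958562 cap [ 64.   -9.  -28.5] [ 74.2   9.  -12. ]
t 6.5333 tcp [ 0.5682 -0.2331  0.1194] shift [ 1.5 -0.7 29.4] turn [ 0.0002 -0.0001 -0.0016] F [ 0.4  0.2 -5.2] j [-0.52  0.44 -0.05  1.08  0.    1.35]
posts+block [ 50.4 -38.2   1.2] [66.4 38.  19.4]
-1 top [[52.8, -25.7, 2.1], [57.5, -20.1, 3.3], [62.1, -14.6, 4.3]] 562
1 top [[52.8, 14.3, 2.1], [57.7, 19.9, 3.3], [62.1, 25.6, 4.3]] 579
axle -5.754187499521835 5.94001292640515 -24.793053954344515 cap [ 64.   -9.  -28.7] [ 74.2   9.1 -12.2]
t 6.5833 tcp [ 0.5682 -0.2331  0.1194] shift [ 1.5 -0.7 29.4] turn [ 0.0001 -0.0001 -0.0016] F [-0.1  0.4 -4.3] j [-0.52  0.44 -0.05  1.08  0.    1.35]
posts+block [ 50.6 -38.2   1.2] [66.4 38.  19.4]
-1 top [[52.8, -25.8, 2.1], [57.6, -20.2, 3.2], [62.2, -14.3, 4.3]] 578
1 top [[52.9, 14.4, 2.0], [57.7, 20.0, 3.2], [62.2, 25.5, 4.2]] 579
axle -5.729185805178483 5.893045219687769 -24.78954593068888 cap [ 64.   -9.  -28.8] [ 74.2   9.1 -12.5]
```

Call:
apply_moves(
  rows=[
    {"xyz": [1.4, 0, 3], "turn": [0, 0, -0.001], "grip": 0.3},
    {"xyz": [1.4, 0, 7], "turn": [0, 0, -0.001], "grip": 0.3},
    {"xyz": [1.4, 0, 12], "turn": [0, 0, -0.001], "grip": 0.3},
    {"xyz": [1.4, 0, 17], "turn": [0, 0, -0.001], "grip": 0.3},
    {"xyz": [1.4, 0, 21], "turn": [0, 0, -0.001], "grip": 0.3},
    {"xyz": [1.4, 0, 24], "turn": [0, 0, -0.001], "grip": 0.3},
    {"xyz": [1.4, 0, 26], "turn": [0, 0, -0.001], "grip": 0.3},
    {"xyz": [1.4, 0, 28], "turn": [0, 0, -0.001], "grip": 0.3},
    {"xyz": [1.4, 0, 29], "turn": [0, 0, -0.001], "grip": 0.3},
    {"xyz": [1.4, 0, 29], "turn": [0, 0, -0.001], "grip": 0.3},
    {"xyz": [1.4, 0, 29], "turn": [0, 0, -0.001], "grip": 0.3},
  ],
)

```text
clock: 7.55
tcp_pos: [0.5687, -0.2319, 0.0905]
orientation: [0.0, 0.805, 0.594, 0.0]
wrist_force: [-0.4, 0.9, -3.3]
finger_gap: 0.05
grip_force: 83.8
```

```bash
python3 blk.py|head -6; python3 -c "
from h import *
print(env.get_state()['ft_torque'])"
```

```text
t 7.55 tcp [ 0.5687 -0.2319  0.0905] shift [ 0.1 -0.8  0.5] turn [ 0.0003 -0.     -0.0006] F [-0.4  0.9 -3.3] j [-0.52  0.46 -0.09  1.02  0.    1.35]
posts+block [ 49.2 -38.2 -27.6] [65.1 37.9 -9.5]
-1 top [[51.4, -25.7, -26.9], [56.2, -20.1, -25.7], [60.8, -14.5, -24.6]] 870
1 top [[51.3, 14.2, -26.9], [56.1, 19.9, -25.7], [60.9, 25.5, -24.7]] 875
[-0.04773459 -0.00907664  0.00652341]Traceback (most recent call last):
  File "blk.py", line 13, in <module>
    print("axle",T[a][:,1].min(),T[a][:,1].max(),np.percentile(T[a][:,2],5),"cap",T[cp].min(0).round(1),T[cp].max(0).round(1))
                 ~~~~~~~~~~~~~^^
    return umr_minimum(a, axis, None, out, keepdims, initial, where)
ValueError: zero-size array to reduction operation minimum which has no identity
```

Call:
apply_moves(
  rows=[
    {"xyz": [0, 0, 1], "turn": [0, 0, 0], "grip": 0.3},
    {"xyz": [0, 0, 2], "turn": [0, 0, 0], "grip": 0.3},
    {"xyz": [0, 0, 3], "turn": [0, 0, 0], "grip": 0.3},
    {"xyz": [0, 0, 4], "turn": [0, 0, 0], "grip": 0.3},
    {"xyz": [0, 0, 5], "turn": [0, 0, 0], "grip": 0.3},
    {"xyz": [0, 0, 5], "turn": [0, 0, 0], "grip": 0.3},
  ],
  force=110,
)

```text
clock: 8.1
tcp_pos: [0.569, -0.232, 0.0875]
orientation: [0.001, 0.805, 0.594, 0.0]
wrist_force: [-3.9, 1.7, 7.9]
finger_gap: 0.0495
grip_force: 116.9
```

Call:
apply_moves(
  rows=[
    {"xyz": [0, -0.5, 0.5], "turn": [0, 0, 0], "grip": 0.3},
    {"xyz": [0, -0.5, 1], "turn": [0, 0, 0], "grip": 0.3},
    {"xyz": [0, -0.5, 1.5], "turn": [0, 0, 0], "grip": 0.3},
    {"xyz": [0, -0.5, 1.5], "turn": [0, 0, 0], "grip": 0.3},
  ],
)

```text
clock: 8.43
tcp_pos: [0.5693, -0.2322, 0.087]
orientation: [0.002, 0.804, 0.594, 0.001]
wrist_force: [-3.5, 1.7, 11.8]
finger_gap: 0.0495
grip_force: 117.0
```

Call:
apply_moves(
  rows=[
    {"xyz": [0, 0, 0.5], "turn": [0, 0, 0], "grip": 0.3},
    {"xyz": [0, 0, 1], "turn": [0, 0, 0], "grip": 0.3},
    {"xyz": [0, 0, 1], "turn": [0, 0, 0], "grip": 0.3},
  ],
)

```text
clock: 8.68
tcp_pos: [0.5696, -0.2324, 0.0863]
orientation: [0.002, 0.804, 0.594, 0.001]
wrist_force: [-4.1, 1.9, 13.0]
finger_gap: 0.0494
grip_force: 117.0
```

Call:
apply_moves(
  rows=[
    {"xyz": [0, -0.7, 0.5], "turn": [0, 0, 0], "grip": 0.3},
    {"xyz": [0, -0.7, 1], "turn": [0, 0, 0], "grip": 0.3},
    {"xyz": [0, -0.7, 1.5], "turn": [0, 0, 0], "grip": 0.3},
    {"xyz": [0, -0.7, 1.5], "turn": [0, 0, 0], "grip": 0.3},
  ],
)

```text
clock: 9.02
tcp_pos: [0.5695, -0.2325, 0.0852]
orientation: [0.003, 0.805, 0.594, 0.001]
wrist_force: [-2.7, 2.2, 12.7]
finger_gap: 0.0496
grip_force: 117.2
```

Call:
apply_moves(
  rows=[
    {"xyz": [0, -0.3, 0.5], "turn": [0, 0, 0], "grip": 0.3},
    {"xyz": [0, -0.3, 1], "turn": [0, 0, 0], "grip": 0.3},
    {"xyz": [0, -0.3, 1], "turn": [0, 0, 0], "grip": 0.3},
  ],
)

```text
clock: 9.27
tcp_pos: [0.5691, -0.2324, 0.0834]
orientation: [0.003, 0.805, 0.594, 0.001]
wrist_force: [-1.5, 0.7, 8.1]
finger_gap: 0.0496
grip_force: 117.2
```

Call:
apply_moves(
  rows=[
    {"xyz": [0, 0, 1], "turn": [0, 0, 0], "grip": 0.3},
    {"xyz": [0, 0, 2], "turn": [0, 0, 0], "grip": 0.3},
    {"xyz": [0, 0, 3], "turn": [0, 0, 0], "grip": 0.3},
    {"xyz": [0, 0, 4], "turn": [0, 0, 0], "grip": 0.3},
    {"xyz": [0, 0, 4], "turn": [0, 0, 0], "grip": 0.3},
  ],
)

```text
clock: 9.68
tcp_pos: [0.5679, -0.2315, 0.0749]
orientation: [0.0, 0.805, 0.594, 0.0]
wrist_force: [7.7, -2.8, -12.5]
finger_gap: 0.0493
grip_force: 115.6
```

Call:
apply_moves(
  rows=[
    {"xyz": [0, 0.5, 1], "turn": [0, 0, 0], "grip": 0.3},
    {"xyz": [0, 1, 2], "turn": [0, 0, 0], "grip": 0.3},
    {"xyz": [0, 1, 3], "turn": [0, 0, 0], "grip": 0.3},
    {"xyz": [0, 1, 3], "turn": [0, 0, 0], "grip": 0.3},
    {"xyz": [0, 1, 3], "turn": [0, 0, 0], "grip": 0.3},
  ],
)

```text
clock: 10.1
tcp_pos: [0.5685, -0.2317, 0.0739]
orientation: [0.0, 0.804, 0.594, 0.0]
wrist_force: [0.2, -0.2, 2.1]
finger_gap: 0.0492
grip_force: 117.1
```

Call:
apply_moves(
  rows=[
    {"xyz": [0, -0.5, 1], "turn": [0, 0, 0], "grip": 0.3},
    {"xyz": [0, -0.5, 2], "turn": [0, 0, 0], "grip": 0.3},
    {"xyz": [0, -0.5, 2.5], "turn": [0, 0, 0], "grip": 0.3},
    {"xyz": [0, -0.5, 2.5], "turn": [0, 0, 0], "grip": 0.3},
  ],
)

```text
clock: 10.43
tcp_pos: [0.5685, -0.2317, 0.0737]
orientation: [0.001, 0.804, 0.594, 0.001]
wrist_force: [-2.8, 2.4, 16.0]
finger_gap: 0.0497
grip_force: 118.4
```

```bash
python3 -c "
from h import *
s=env.get_state();print(s['ft_torque'],s['wrist_force'],R.from_quat(np.roll(s['orientation'],-1)).as_matrix().round(4))"
```

```text
[0.44843891 0.53383345 0.08655516] [-2.81710125  2.40138526 16.00873412] [[ 2.944e-01  9.557e-01  3.000e-03]
 [ 9.557e-01 -2.943e-01 -1.300e-03]
 [-4.000e-04  3.300e-03 -1.000e+00]]
```

Call:
apply_moves(
  rows=[
    {"xyz": [0, 0, -2], "turn": [0, 0, 0], "grip": 0.3},
    {"xyz": [0, 0, -2], "turn": [0, 0, 0], "grip": 0.6},
    {"xyz": [0, 0, -2], "turn": [0, 0, 0], "grip": 1},
    {"xyz": [0, 0, -2], "turn": [0, 0, 0], "grip": 1},
    {"xyz": [0, 0, -2], "turn": [0, 0, 0], "grip": 1},
    {"xyz": [0, 0, -2], "turn": [0, 0, 0], "grip": 1},
    {"xyz": [0, 0, -2], "turn": [0, 0, 0], "grip": 1},
  ],
)

```text
clock: 11.02
tcp_pos: [0.5672, -0.2313, 0.0724]
orientation: [-0.001, 0.805, 0.594, -0.0]
wrist_force: [0.4, 1.1, 0.0]
finger_gap: 0.0856
grip_force: 0.0
```

Call:
apply_moves(
  rows=[
    {"xyz": [0, 0, -5], "turn": [0, 0, 0], "grip": 1},
    {"xyz": [0, 0, -15], "turn": [0, 0, 0], "grip": 1},
    {"xyz": [0, 0, -30], "turn": [0, 0, 0], "grip": 1},
    {"xyz": [0, 0, -50], "turn": [0, 0, 0], "grip": 1},
    {"xyz": [0, 0, -70], "turn": [0, 0, 0], "grip": 1},
    {"xyz": [0, 0, -90], "turn": [0, 0, 0], "grip": 1},
    {"xyz": [0, 0, -105], "turn": [0, 0, 0], "grip": 1},
    {"xyz": [0, 0, -115], "turn": [0, 0, 0], "grip": 1},
    {"xyz": [0, 0, -120], "turn": [0, 0, 0], "grip": 1},
    {"xyz": [0, 0, -120], "turn": [0, 0, 0], "grip": 1},
    {"xyz": [0, 0, -120], "turn": [0, 0, 0], "grip": 1},
  ],
)

```text
clock: 11.93
tcp_pos: [0.5675, -0.2314, 0.1926]
orientation: [-0.0, 0.805, 0.594, -0.0]
wrist_force: [-0.4, -0.4, -0.4]
finger_gap: 0.0855
grip_force: 0.0
```

Call:
apply_moves(
  rows=[
    {"xyz": [-15, 0, -10], "turn": [0, 0, 0], "grip": 1},
    {"xyz": [-40, 0, -20], "turn": [0, 0, 0], "grip": 1},
    {"xyz": [-65, 0, -30], "turn": [0, 0, 0], "grip": 1},
    {"xyz": [-80, 0, -35], "turn": [0, 0, 0], "grip": 1},
    {"xyz": [-80, 0, -35], "turn": [0, 0, 0], "grip": 1},
    {"xyz": [-80, 0, -35], "turn": [0, 0, 0], "grip": 1},
    {"xyz": [-80, 0, -35], "turn": [0, 0, 0], "grip": 1},
  ],
)

```text
clock: 12.52
tcp_pos: [0.5437, -0.3076, 0.227]
orientation: [-0.001, 0.805, 0.594, -0.0]
wrist_force: [0.4, -0.1, 0.4]
finger_gap: 0.0853
grip_force: 0.0
```

Run:
```python
from h import *
c,W,K,V=cam("wrist"); side=cam("side")[0]
cv2.imwrite("pics/f.png",c); 
o=np.zeros((400,800,3),np.uint8);o[:,:500]=c[:,90:590];o[:300,500:]=cv2.resize(side[120:220,300:400],(300,300),interpolation=cv2.INTER_CUBIC)
cv2.imwrite("pics/f2.png",o)
# stand-frame coordinates
a=np.radians(-17.1);S=np.array([.5685,-.2317])
X=(W[...,0]-S[0])*np.cos(a)+(W[...,1]-S[1])*np.sin(a);Y=-(W[...,0]-S[0])*np.sin(a)+(W[...,1]-S[1])*np.cos(a)
for y in (-72,-69,-66,-20,-10,0,10,20,66,69,72):
    k=(abs(X)<.006)&(abs(Y-y/1000)<.002); z=W[...,2][k]*1000; print(y,k.sum(),np.percentile(z,[50,90]).round(1) if k.any() else None)
for sg in(-1,1):
    k=(abs(X)<.012)&(Y*sg>.0625)&(Y*sg<.09)&(W[...,2]>.085); print(sg,Y[k].min(),Y[k].max(),X[k].min(),X[k].max())
```

```text
-72 113 [101.6 301.1]
-69 1813 [306.6 310.7]
-66 251 [307.  311.5]
-20 81 [117.6 118.6]
-10 96 [117.8 118.6]
0 96 [117.6 118.5]
10 94 [117.8 118.5]
20 103 [117.7 118.7]
66 0 None
69 0 None
72 0 None
-1 -0.0743040294125434 -0.06253152718438301 -0.011993009664895828 0.01199036837236309
1 0.06251354914455215 0.06368103995732821 -0.007306385396798445 0.007763185721384222
```

View pics/f2.png

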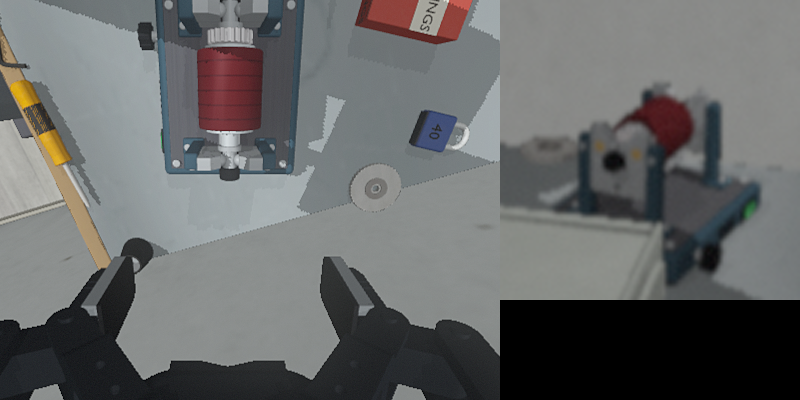

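```bash
python3 -c "
from workcell import ticket
print(ticket.hand_in())"
```

```text
the job is handed in; nothing more can be done
None
```

The roller is fitted in the stand with its gear end on the pinion side. It went past the spring balls, and the drum top is level at about 118 mm, so the axle sits about 92 mm over the bench. I let go, moved clear without going near the oil bottle, and handed the job in after about 12.5 s of robot time; no verdict was returned.

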